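Slide a glass negative carrier out over the end of its shelf

ROBOT

A 7-joint arm with a two-finger parallel gripper is mounted at the origin on the work surface. World frame = base frame: x ahead of the robot, y to its left, z up, the work surface at z = 0. Lengths are in m, angles in rad, forces in N, time in s.
With the tool pointing down it reaches from about 0.425 to 0.8 m from the base axis. Payload 8.3 kg.
Tool frame: the origin (TCP) lies between the finger pads; the fingertips stand 8 mm ahead of it and the grasp point (between the pads) lies 11 mm behind it (ctrl.tip_extent is the distance from the TCP to the fingertips, in m); x points along the fingers, z is the direction in which the jaws open and shut, and the axes are right-handed (so a half turn about x gives the same grasp; the last joint's range is limited). The gripper opens to 85 mm and grips with 20 to 120 N. Pads are 22 mm wide; open, the fingers measure 114 mm over their backs; the gripper's body (76 mm by 85 mm) begins 54 mm behind the grasp point. The pads swing forward as they close: fully open they stand 13 mm farther back than shut.
Start: joints at [1.204, 0.383, 0.016, 1.37, -0.006, 1.388, -0.046], TCP at [0.187, -0.596, 0.239] pointing down, gripper open.
Joint ranges: [-2.95, 2.95], [-0.25, 2.06], [-1.52, 1.56], [0.18, 2.33], [-1.44, 4.58], [0.02, 2.06], [-3.01, 3.01]. Speed limits (rad/s): [2.39, 2.39, 3.01, 3.01, 3.14, 3.14, 3.14].

INTERFACE

Orientations are given as a rotation vector (axis times angle).
In Python, from rig import ctrl gives the robot as it stands. The module is installed in compiled form; this text tells all that it offers.
- The arm moves only by the tool carry_out, never from a script. Its argument "commands" is a list of rows, each a list of 7 numbers: the finger opening in m, from 0 to 0.0854, then the shift along the world's x, y, z in m, then the turn, a rotation vector about the world's x, y, z in degrees. A call has 1 to 20 rows; each row shifts and turns the commanded pose from where the row before left it; what a row does not reach is not made up. A row lasts 1/10 s, in which the tool goes at most 50 mm and 8.59 degrees, less where a joint would pass 70% of its speed; a pose out of reach is approached as far as the arm can. A call is refused whole if a number of a shift passes 0.05 or a number of a turn 8.59, either way. A call with a gripper value outside its range is refused whole. The fingers move at their own pace and stop on an object; "grip_force" is the grip in N (left out, the last holds). Time passes only in rows, so rows that do not move let the fingers close. It gives the time, the measured TCP pose, the force and the opening at its end, in the units of the state.
- ctrl.get_obs(): the state, without advancing time (a new reading comes with each control period).
- ctrl.get_image(name): name is "scene" or "top" or "wrist"; returns (picture, depth): 400x640x3 uint8, red, green, blue; 400x640 float32, m along the optical axis (not along the pixel's ray), 0 where there is no reading.
- ctrl.camera_model(name): a dict with "fx", "fy", "cx", "cy" (pixels), "T" (4x4, takes a point from camera to world coordinates); the wrist camera has in their place "tool_from_camera" (4x4, takes a point from camera to tool coordinates, whose origin is the TCP and whose axes are the tool frame's). Camera axes: x right, y up, looking along -z (the intrinsics and any distortion apply to the point x, -y, -z); pixel columns grow to the right and rows downward; lengths in m; the calibration is good to about 2 mm. The wrist camera is an equidistant fisheye: a pixel r from the principal point sees the ray r / f radians off the axis. A picture is of the moment at which its call begins: read the wrist's pose just before it. camera_model takes no time and is no camera call.
- ctrl.hand_in(): hands the job in, once; it reports no verdict.
Trained networks look in the newest picture that a camera, given by its name, has taken for a name from the list of things; names that differ only in an ending like _2 or _b are one class to them, and where a whole thing is asked for, a point or a joint stands for the part that bears it (a point fixed in the world has none). Each returns a list of dicts, best first, with "conf" (0 to 1); they miss things now and then, are a little off and sometimes report something else, mostly with a low value. They report only what shows in the picture. A call takes as long as a camera call. They do not tell look-alikes from the thing itself.
- ctrl.boxes_of(camera, name): "extent" ([centre column, centre row, width, height] in pixels, round what is visible of it).
- ctrl.silhouettes(camera, name): "pixels" (400x640 bool, what is visible of it) and "extent" ([centre column, centre row, width, height] in pixels, round what is visible of it).
- ctrl.spot_point(camera, name): "location" ([row, column] in pixels: a listed point, or the origin of a listed thing).
The state is a dict: "t": time; "q": joint angles; "qd": joint speeds; "joint_torque": joint torques, N m; "tool_pos": TCP position; "tcp_rot": TCP orientation; "wrist_force": force on the tool from outside, world axes, zero at the start; "torque": the same for the moment, N m; "gripper_width": finger opening in m.
Only numpy, scipy, OpenCV 4.12 (cv2) and the standard library are available. Lean on these libraries where they do the work, as an engineer would, in place of code of your own. Each camera call takes 0.05 s, during which the arm holds its last target.

TASK

Push the black glass-windowed negative carrier back against the rear lip of the small raised shelf so that it lies square along the lip; then push it along the lip to the open left end until its free edge sticks out about 4 cm past the end, ready to be taken by the edge, and leave it lying flat there. Only push it with the fingertips: do not lift it, do not touch its glass window, and leave the film canister, the loupe and the lens where they stand.

Things in the scene. Friction and masses are not known exactly. Their poses are not given: they have to be found in the camera images.
- ledge: Light grey shelf fixed on wire legs: board 170 mm deep (its x), 560 mm long (its y), top 90 mm above the worktop. Origin: on the worktop under the board's centre. x points away from the robot to the rear lip, y to the open left end; turned by up to 12 degrees. A 3 mm aluminium lip stands 15 mm above the board all along the rear (+x) edge and the right (-y) end; front and left end are open.
- ledge_end (a point): Middle of the open left (+y) end of the shelf board, at the level of its top face; axes as the shelf's.
- ledge_lip (a point): Point on the shelf's top face at the foot of the rear lip's inner face (the face the carrier is pushed against), halfway along the shelf: 82 mm in +x from the shelf's centre line; axes as the shelf's.
- carrier: Loose flat black metal plate 100 mm wide (x), 150 mm long (y), 6 mm thick, 0.25 kg. Origin: underside centre. y points from the hinge (9 mm thick steel barrel along the short edge at -75 mm, towards the shelf's closed right end; stays shut) to the free edge at +75 mm, towards the open end. Slides under 1 to 5 N. Lies turned up to 16 degrees to the shelf, mid rear edge 24 to 46 mm off the lip.
- carrier_edge (a point): Middle of the carrier's free short edge (+75 mm in its y), half-way up its thickness.
- carrier_back (a point): Middle of the carrier's rear long edge (+50 mm in its x), which is to lie against the rear lip, half-way up its thickness. To square a turned carrier, push its front long edge with two spread tips, or first at the end that stands farther from the lip; pushed in the middle alone it may jam askew, one corner on the lip. Pushed with 10 N it seats flush.
- glass: Greenish glass window, 62 by 62 mm, fixed in the middle of the carrier, its face 1 mm below the carrier's upper face. Origin: its centre, 3 mm above the carrier's underside. Not to be touched.
- canister: Black film canister with grey lid, 33 mm diameter, 51 mm high, standing loose on the shelf near its closed right end. Origin: underside centre.
- loupe: Magnifier loupe, clear foot and black barrel, 42 mm diameter, 46 mm high, standing loose on the shelf near its closed right end. Origin: underside centre.
- lens: Black camera lens standing upright, loose, on the worktop in front of the shelf's right part, 70 mm diameter, 70 mm high. Origin: underside centre.
Mind the look-alikes: they are no part of the job. Of the things that look like the carrier, the middle-sized one is meant.

How it is judged:
On the way:
1. the carrier lies square against the rear lip (gap under 6 mm, within 3.5 degrees), with its free edge not yet past the open end (x of carrier_back in the frame of ledge_lip above -0.006 m and angle between the y axis of carrier and the y axis of ledge, either way round below 0.06 rad and y of carrier_edge in the frame of ledge_end below 0 m), for 0.2 s.
At the end, for the whole second after the job is handed in: The carrier lies at rest and flat on the shelf, its free edge 25 to 55 mm past the open left end, its rear edge along the rear lip (within 10 mm and 5 degrees) (y of carrier_edge in the frame of ledge_end between 0.025 and 0.055 m and x of carrier_back in the frame of ledge_lip above -0.01 m and angle between the y axis of carrier and the y axis of ledge, either way round below 0.09 rad and angle between carrier's own z axis and vertical below 0.06 rad and z of carrier in the frame of ledge between 0.086 and 0.094 m and linear speed of carrier below 0.01 m/s); the robot touches nothing.
It fails at once if the carrier is lifted, tipped or falls (z of carrier in the frame of ledge above 0.1 m or z of carrier in the frame of ledge below 0.08 m or angle between carrier's own z axis and vertical above 0.2 rad).
It fails at once if the robot touches the glass (contact force between any of the fingers, the arm and glass above 0.3 N).
It fails at once if the canister, the loupe or the lens is moved more than 15 mm or tipped over (distance of any of canister, loupe, lens from where it was at the start of the episode above 0.015 m or angle between any of canister, loupe, lens's own z axis and vertical above 0.3 rad).
It also fails if it takes over 48 s, if anything falls off the work surface, if the arm or the gripper's body presses on something with over 40 N, if the wrist force passes 120 N, or if a joint passes its speed limit or range.

## Working session

There is one attempt and no reset: what is moved stays moved. The work goes in short steps, Python scripts to look and compute and a tool call to move; the robot and the scene stay as the last step left them, time stands still between calls to the robot, and variables do not carry over. Pictures are saved under pics/ and viewed, and the job is handed in when it is done.

Besides the shell and the picture viewer there is one more tool, called in YAML: its name, and indented under it one key for each argument. carry_out: Moves the arm, as the interface text tells. Its arguments: {"type":"object","properties":{"commands":{"type":"array","items":{"type":"array","items":{"type":"number"}}},"grip_force":{"type":"number"}},"required":["commands"]}

```bash
mkdir -p pics; ls; python3 - <<'E'
from rig import ctrl
import cv2,numpy as np
o=ctrl.get_obs();print(o)
for n in ["scene","top","wrist"]:
    p,d=ctrl.get_image(n);cv2.imwrite(f"pics/{n}0.png",p[:,:,::-1]);np.savez(f"{n}0.npz",p=p,d=d)
    print(n,ctrl.camera_model(n))
    for k in ["carrier","ledge","canister","loupe","lens","glass"]:
        print(n,k,[(round(b["conf"],2),np.round(b["extent"]).tolist()) for b in ctrl.boxes_of(n,k)])
E
```

```text
pics
{'t': 0.0, 'q': array([ 1.20412892,  0.38426779,  0.01634414,  1.37118578, -0.00630337,
        1.38817517, -0.04647664]), 'qd': array([ 5.73944412e-04, -3.85891776e-04, -1.46900971e-04,  4.96981119e-04,
        4.16048798e-06, -1.99680936e-05, -3.33755098e-04]), 'joint_torque': array([ 1.50078893e-03, -6.27589059e+01,  8.44890475e-01, -3.71823084e+01,
        1.65909296e-02,  1.41919625e-02,  6.13626253e-05]), 'tool_pos': array([ 0.18685256, -0.59589855,  0.23824581]), 'tcp_rot': array([ 0.98368426,  1.33942842, -0.98176206]), 'wrist_force': array([ 0.26930799, -0.58732364, -0.03265151]), 'torque': array([0.03343714, 0.08007076, 0.01062333]), 'gripper_width': 0.08529919273787141}
scene {'fx': 475.2439365264648, 'fy': 475.2439365264648, 'cx': 318.796077713936, 'cy': 204.22310040071537, 'T': array([[-0.75279565, -0.4761821 ,  0.45447697,  1.06602524],
       [ 0.6581629 , -0.53299352,  0.53173254,  0.5950145 ],
       [-0.01096824,  0.69940583,  0.7146406 ,  0.96230299],
       [ 0.        ,  0.        ,  0.        ,  1.        ]])}
scene carrier [(0.96, [344.0, 200.0, 43.0, 22.0
[... 1144 characters left out ...]
, (0.81, [228.0, 292.0, 49.0, 51.0]), (0.66, [337.0, 259.0, 22.0, 22.0])]
wrist {'fx': 309.70691628693146, 'fy': 309.70691628693146, 'cx': 319.925594664946, 'cy': 195.8297244988778, 'tool_from_camera': array([[-1.63720659e-04,  3.16169585e-01, -9.48702676e-01,
        -1.34716680e-01],
       [-3.72211693e-04,  9.48702603e-01,  3.16169625e-01,
         8.27720628e-02],
       [ 9.99999917e-01,  4.04881728e-04, -3.76401994e-05,
        -9.98078707e-05],
       [ 0.00000000e+00,  0.00000000e+00,  0.00000000e+00,
         1.00000000e+00]])}
wrist carrier [(0.59, [48.0, 4.0, 18.0, 7.0])]
wrist ledge []
wrist canister []
wrist loupe []
wrist lens [(0.86, [106.0, 26.0, 68.0, 52.0])]
wrist glass []
```

View pics/scene0.png

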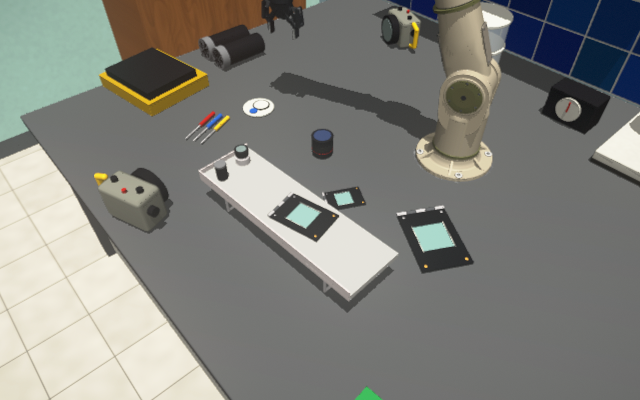

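View pics/top0.png

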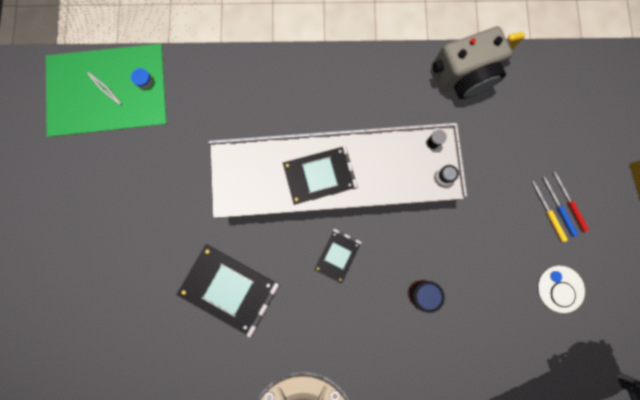

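The carrier on the shelf, at top (320,176) and scene (304,217), is the middle-sized one. A large look-alike lies at top (228,292) and a small one at (337,259), both on the worktop. The shelf's open left end is at top column 212, and the lip runs along the rear at rows 127–141.

```bash
cat > h.py <<'E'
import numpy as np,cv2
from rig import ctrl
def ray(n,uv):
    m=ctrl.camera_model(n);uv=np.atleast_2d(uv).astype(float)
    d=np.c_[(uv[:,0]-m["cx"])/m["fx"],-(uv[:,1]-m["cy"])/m["fy"],-np.ones(len(uv))]
    return m["T"][:3,3],d@m["T"][:3,:3].T
def onz(n,uv,z):
    o,d=ray(n,uv);return o+d*((z-o[2])/d[:,2])[:,None]
def pts(n,D,mask):
    v,u=np.nonzero(mask&(D>0));o,d=ray(n,np.c_[u,v]);return o+d*D[v,u][:,None]
def tri(uv1,uv2):
    o1,d1=ray("top",uv1);o2,d2=ray("scene",uv2);d1=d1[0];d2=d2[0]
    A=np.c_[d1,-d2];s=np.linalg.lstsq(A,o2-o1,rcond=None)[0]
    a=o1+s[0]*d1;b=o2+s[1]*d2;return (a+b)/2,np.linalg.norm(a-b)
E
python3 - <<'E'
from h import *
for n in ["top","scene"]:
    D=np.load(n+"0.npz")["d"]
    for k in ["carrier","ledge"]:
        ss=ctrl.silhouettes(n,k)
        for s in ss:
            e=s["extent"]; P=pts(n,D,s["pixels"])
            c,sz,a=cv2.minAreaRect(P[:,:2].astype(np.float32))
            print(n,k,round(s["conf"],2),np.round(e),"z med",np.median(P[:,2]).round(4),np.round(c,4),np.round(sz,4),round(a,2))
            # rect in pixels projected
            v,u=np.nonzero(s["pixels"]);z=.096 if k=="carrier" else .09
            Q=onz(n,np.c_[u,v],z)[:,:2].astype(np.float32);c,sz,a=cv2.minAreaRect(Q)
            print("   planar",np.round(c,4),np.round(sz,4),round(a,2),cv2.boxPoints((c,sz,a)).round(3).tolist())
    for k in ["carrier_edge","carrier_back","ledge_end","ledge_lip","carrier","ledge","glass","canister","loupe","lens"]:
        for s in ctrl.spot_point(n,k):
            r,c=s["location"];print(n,k,round(s["conf"],2),round(c,1),round(r,1),onz(n,[c,r],{"lens":0,"ledge":0}.get(k,.093 if k[:3]=="car" else .09)).round(4))
for n in ["top","scene"]:
    p=np.load(n+"0.npz")["p"]
    x0,x1,y0,y1=(195,475,110,230) if n=="top" else (190,410,130,305)
    cv2.imwrite(f"pics/{n}0z.png",cv2.resize(p[y0:y1,x0:x1,::-1],None,fx=2.8,fy=2.8,interpolation=cv2.INTER_CUBIC))
E
```

```text
top carrier 0.95 [338. 258.  45.  57.] z med 0.003 [ 0.3858 -0.0891] [0.0771 0.1145] 62.35
   planar [ 0.3869 -0.0838] [0.069  0.1023] 62.36 [[0.32600000500679016, -0.09099999815225601], [0.41600000858306885, -0.1379999965429306], [0.4480000138282776, -0.07699999958276749], [0.3580000102519989, -0.029999999329447746]]
top carrier 0.87 [319. 175.  77.  60.] z med 0.0945 [ 0.5684 -0.0466] [0.1029 0.154 ] 14.43
   planar [ 0.5667 -0.0464] [0.1017 0.1523] 14.47 [[0.49799999594688416, 0.014999999664723873], [0.5370000004768372, -0.13300000131130219], [0.6349999904632568, -0.10700000077486038], [0.597000002861023, 0.03999999910593033]]
top carrier 0.65 [226. 291. 104.  95.] z med 0.0065 [0.3103 0.1766] [0.2071 0.1397] 60.98
   planar [0.3196 0.1536] [0.1846 0.1244] 60.95 [[0.2199999988079071, 0.10300000011920929], [0.32899999618530273, 0.0430000014603138], [0.4189999997615814, 0.20399999618530273], [0.3100000023841858, 0.2639999985694885]]
top carrier 0.53 [447. 177.  27.  22.] z med 0.1343 [ 0.5647 -0.3253] [0.0397 0.0568] 69.85
   planar [ 0.5624 -0.3301] [0.0409 0.0579] 25.47 [[0.532000
[... 3934 characters left out ...]
 0.093 ]]
scene ledge_end 0.83 376.1 272.3 [[0.5562 0.1931 0.09  ]]
scene ledge_lip 0.84 266.4 227.4 [[ 0.6596 -0.0798  0.09  ]]
scene carrier 0.96 429.0 239.0 [[0.3938 0.2102 0.093 ]]
scene carrier 0.93 338.1 203.5 [[ 0.4746 -0.0208  0.093 ]]
scene carrier 0.85 302.9 217.7 [[ 0.5737 -0.0428  0.093 ]]
scene ledge 0.92 296.6 233.5 [[ 0.5704 -0.0781  0.    ]]
scene glass 0.77 434.2 234.5 [[0.3711 0.2081 0.09  ]]
scene glass 0.63 302.5 216.0 [[ 0.569  -0.0501  0.09  ]]
scene glass 0.61 343.0 196.3 [[ 0.4451 -0.0337  0.09  ]]
scene canister 0.66 218.2 179.1 [[ 0.6523 -0.3081  0.09  ]]
scene loupe 0.76 245.8 159.3 [[ 0.5484 -0.3263  0.09  ]]
scene lens 0.93 319.4 155.7 [[ 0.312  -0.2806  0.    ]]
```

View pics/top0z.png

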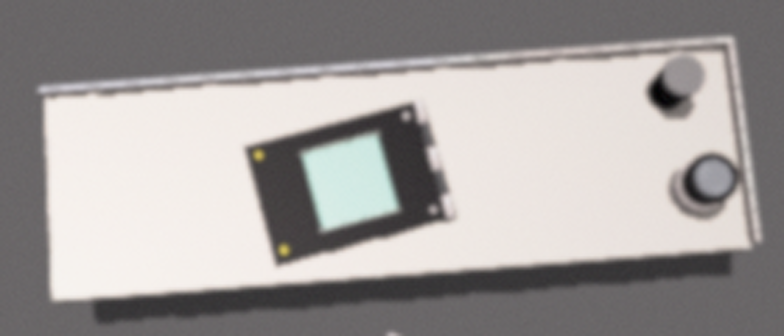

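View pics/scene0z.png

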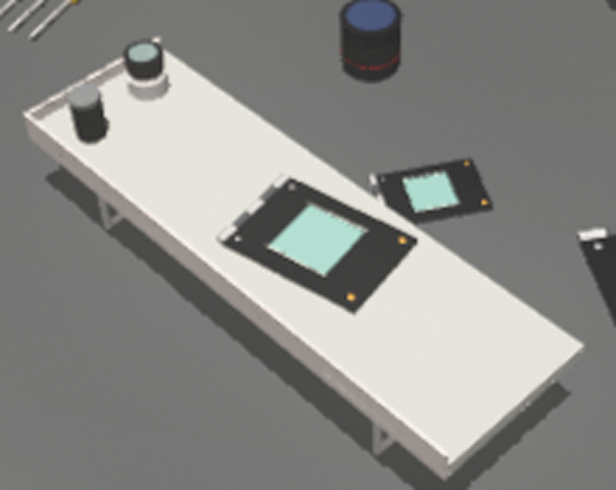

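```bash
cat >> h.py <<'E'
from scipy.spatial.transform import Rotation as R
def st():
    o=ctrl.get_obs();M=R.from_rotvec(o["tcp_rot"]).as_matrix()
    print("t",round(o["t"],2),"pos",o["tool_pos"].round(4),"F",o["wrist_force"].round(2),"w",round(o["gripper_width"],4),"tip",ctrl.tip_extent)
    print("axes x",M[:,0].round(3),"y",M[:,1].round(3),"z",M[:,2].round(3),"zyaw",np.degrees(np.arctan2(M[1,2],M[0,2])).round(2),"q",o["q"].round(2))
    return o,M
E
python3 - <<'E'
from h import *
st()
for a,b in [((212,140.5),(0,0))]: pass
# corner fits of shelf from zoom: top px = 195+X/2.8,110+Y/2.8
f=lambda x,y:(195+x/2.8,110+y/2.8)
g=lambda x,y:(190+x/2.8,130+y/2.8)
for nm,a,b in [("front-left shelf",f(52,299),g(583,346)),("car FL",f(277,265),g(417,241)),("car RL",f(247,147),g(355,313)),("car RR(hinge)",f(415,103),g(220,238)),("car FR",f(452,218),g(283,180))]:
    p,e=tri(a,b);print(nm,p.round(4),"miss",round(e,4))
E
```

```text
t 2.25 pos [ 0.187  -0.5963  0.2393] F [-0.1  -0.36 -0.64] w 0.0858 tip 0.008
axes x [ 0.  0. -1.] y [0.954 0.299 0.   ] z [ 0.299 -0.954 -0.   ] zyaw -72.59 q [ 1.2   0.38  0.02  1.37 -0.01  1.39 -0.05]
front-left shelf [0.477  0.1885 0.0867] miss 0.0001
car FL [0.5009 0.0102 0.0895] miss 0.0008
car RL [0.5971 0.0347 0.0879] miss 0.0027
car RR(hinge) [ 0.6321 -0.1039  0.0951] miss 0.0036
car FR [ 0.5386 -0.1317  0.0864] miss 0.0028
```

carry_out:
  commands:
    - [0.085,0.0285,0.0315,0,0,0,-3.45]
    - [0.085,0.0285,0.0315,0,0,0,-3.45]
    - [0.085,0.0285,0.0315,0,0,0,-3.45]
    - [0.085,0.0285,0.0315,0,0,0,-3.45]
    - [0.085,0.0285,0.0315,0,0,0,0]
    - [0.085,0.0285,0.0315,0,0,0,0]
    - [0.085,0.0285,0.0315,0,0,0,0]
    - [0.085,0.0285,0.0315,0,0,0,0]
    - [0.085,0.0285,0.0315,0,0,0,0]
    - [0.085,0.0285,0.0315,0,0,0,0]
    - [0.085,0.0285,0.0315,0,0,0,0]
    - [0.085,0.0065,0.0365,0,0,0,0]
    - [0.085,0.0065,0.0365,0,0,0,0]
    - [0.085,0.0065,0.0365,0,0,0,0]
    - [0.085,0.0065,0.0365,0,0,0,0]
    - [0.085,0.0065,0.0365,0,0,0,0]
    - [0.085,0.0065,0.0365,0,0,0,0]
    - [0.085,0.0065,0.0365,0,0,0,0]
    - [0.085,0.0065,0.0365,0,0,0,0]
    - [0.085,0.0065,0.0365,0,0,0,0]

```text
t: 4.25
tool_pos: [0.5591, 0.08, 0.2395]
tcp_rot: [1.163, 1.238, -1.163]
wrist_force: [1.1, -0.0, -0.1]
gripper_width: 0.0852
```

```bash
python3 - <<'E'
from h import *
st()
p,d=ctrl.get_image("wrist");cv2.imwrite("pics/wrist1.png",p[:,:,::-1])
E
```

```text
t 4.25 pos [0.5591 0.08   0.2395] F [ 1.11 -0.02 -0.11] w 0.0852 tip 0.008
axes x [ 0.001 -0.    -1.   ] y [0.998 0.063 0.001] z [ 0.063 -0.998  0.   ] zyaw -86.41 q [ 0.16  0.29 -0.45  1.52  0.12  1.36 -1.8 ]
```

View pics/wrist1.png

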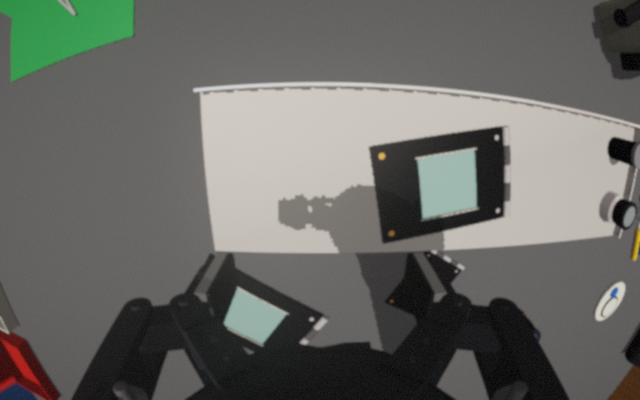

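The wrist picture shows the empty left part of the shelf (columns 200–370) below the gripper. The carrier is to the right at (440,185). I'll probe the board's height on the empty part.

carry_out:
  commands:
    - [0.085,0,0.035,-0.03,0,0,0]
    - [0.085,0,0,-0.035,0,0,0]
    - [0.085,0,0,-0.035,0,0,0]
    - [0.085,0,0,-0.025,0,0,0]
    - [0.085,0,0,-0.005,0,0,0]
    - [0.085,0,0,-0.002,0,0,0]
    - [0.085,0,0,0,0,0,0]
    - [0.085,0,0,0,0,0,0]

```text
t: 5.1
tool_pos: [0.5601, 0.1138, 0.109]
tcp_rot: [1.164, 1.236, -1.161]
wrist_force: [-0.8, 0.4, -0.1]
gripper_width: 0.085
```

carry_out:
  commands:
    - [0.085,0,0,-0.004,0,0,0]
    - [0.085,0,0,-0.004,0,0,0]
    - [0.085,0,0,0,0,0,0]
    - [0.085,0,0,0,0,0,0]

```text
t: 5.5
tool_pos: [0.5589, 0.1136, 0.0992]
tcp_rot: [1.163, 1.239, -1.163]
wrist_force: [0.5, -0.4, 0.3]
gripper_width: 0.0851
```

carry_out:
  commands:
    - [0.085,0,0,-0.002,0,0,0]
    - [0.085,0,0,0,0,0,0]
    - [0.085,0,0,0,0,0,0]

```text
t: 5.8
tool_pos: [0.559, 0.1137, 0.0972]
tcp_rot: [1.163, 1.238, -1.163]
wrist_force: [-0.4, -0.4, -0.3]
gripper_width: 0.0851
```

```bash
python3 - <<'E'
from h import *
st()
p,d=ctrl.get_image("scene");cv2.imwrite("pics/scene1.png",cv2.resize(p[130:330,200:440,::-1],None,fx=3,fy=3))
E
```

```text
t 5.8 pos [0.559  0.1137 0.0972] F [-0.42 -0.36 -0.3 ] w 0.0851 tip 0.008
axes x [-0.  0. -1.] y [ 0.998  0.063 -0.   ] z [ 0.063 -0.998 -0.   ] zyaw -86.39 q [ 0.09  0.42 -0.44  1.69  0.2   1.08 -1.92]
```

View pics/scene1.png

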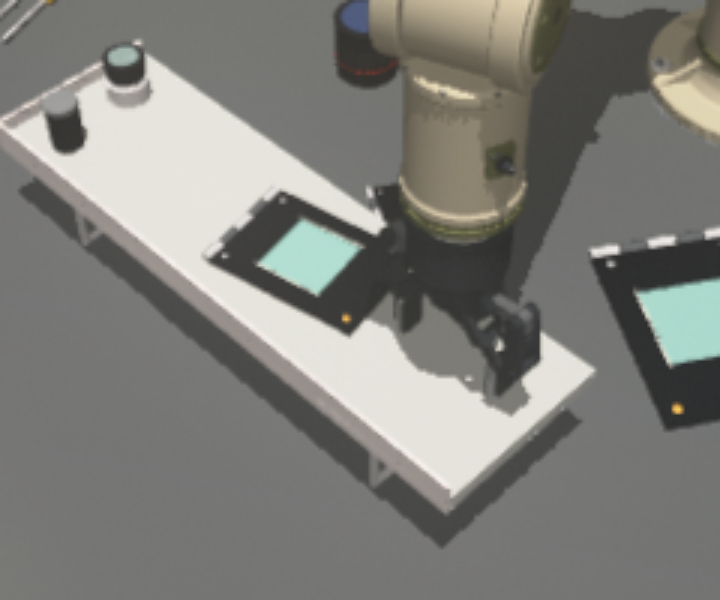

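The fingertips stand just above the board (around 400,330 and 490,395 in the crop), and there is no contact yet. I'll go on down.

carry_out:
  commands:
    - [0.085,0,0,-0.002,0,0,0]
    - [0.085,0,0,-0.002,0,0,0]
    - [0.085,0,0,0,0,0,0]
    - [0.085,0,0,0,0,0,0]

```text
t: 6.25
tool_pos: [0.5589, 0.1137, 0.0931]
tcp_rot: [1.163, 1.239, -1.163]
wrist_force: [0.0, 0.1, -1.1]
gripper_width: 0.0851
```

carry_out:
  commands:
    - [0.085,0,0,-0.002,0,0,0]
    - [0.085,0,0,0,0,0,0]
    - [0.085,0,0,0,0,0,0]

```text
t: 6.55
tool_pos: [0.559, 0.1136, 0.0912]
tcp_rot: [1.163, 1.238, -1.163]
wrist_force: [0.1, -0.4, -0.3]
gripper_width: 0.0851
```

carry_out:
  commands:
    - [0.085,0,0,-0.002,0,0,0]
    - [0.085,0,0,0,0,0,0]
    - [0.085,0,0,0,0,0,0]

```text
t: 6.85
tool_pos: [0.559, 0.1136, 0.0892]
tcp_rot: [1.163, 1.238, -1.163]
wrist_force: [0.2, -0.5, -0.1]
gripper_width: 0.0852
```

carry_out:
  commands:
    - [0.085,0,0,-0.002,0,0,0]
    - [0.085,0,0,0,0,0,0]
    - [0.085,0,0,0,0,0,0]

```text
t: 7.15
tool_pos: [0.559, 0.1136, 0.0872]
tcp_rot: [1.163, 1.238, -1.163]
wrist_force: [0.3, -0.1, 0.3]
gripper_width: 0.0851
```

carry_out:
  commands:
    - [0.085,0,0,-0.001,0,0,0]
    - [0.085,0,0,0,0,0,0]
    - [0.085,0,0,0,0,0,0]

```text
t: 7.45
tool_pos: [0.559, 0.1136, 0.0863]
tcp_rot: [1.163, 1.238, -1.163]
wrist_force: [-0.3, 0.2, 0.0]
gripper_width: 0.085
```

carry_out:
  commands:
    - [0.085,0,0,-0.001,0,0,0]
    - [0.085,0,0,0,0,0,0]
    - [0.085,0,0,0,0,0,0]

```text
t: 7.75
tool_pos: [0.559, 0.1136, 0.0853]
tcp_rot: [1.163, 1.238, -1.163]
wrist_force: [-0.4, -0.8, 0.7]
gripper_width: 0.0849
```

carry_out:
  commands:
    - [0.085,0,0,-0.001,0,0,0]
    - [0.085,0,0,0,0,0,0]
    - [0.085,0,0,0,0,0,0]

```text
t: 8.05
tool_pos: [0.5591, 0.1137, 0.0851]
tcp_rot: [1.163, 1.238, -1.162]
wrist_force: [-2.7, -1.9, 7.0]
gripper_width: 0.0852
```

carry_out:
  commands:
    - [0.085,0,0,0.043,0,0,0]
    - [0.085,-0.0208,-0.0337,0,0,0,0]
    - [0.085,-0.0208,-0.0337,0,0,0,0]
    - [0.085,-0.0208,-0.0337,0,0,0,0]
    - [0.085,-0.0208,-0.0337,0,0,0,0]
    - [0.085,-0.0208,-0.0337,0,0,0,0]
    - [0.085,0,0,-0.02,0,0,0]
    - [0.085,0,0,-0.02,0,0,0]
    - [0.085,0,0,0,0,0,0]
    - [0.085,0,0,0,0,0,0]

```text
t: 9.05
tool_pos: [0.455, -0.0546, 0.0875]
tcp_rot: [1.162, 1.239, -1.163]
wrist_force: [-0.6, 0.3, -0.5]
gripper_width: 0.0847
```

```bash
python3 - <<'E'
from h import *
st()
p,d=ctrl.get_image("wrist");cv2.imwrite("pics/wrist2.png",p[:,:,::-1])
E
```

```text
t 9.05 pos [ 0.455  -0.0546  0.0875] F [-0.56  0.34 -0.47] w 0.0847 tip 0.008
axes x [-0.001  0.    -1.   ] y [ 0.998  0.063 -0.001] z [ 0.063 -0.998 -0.   ] zyaw -86.37 q [ 0.4   0.19 -0.38  1.99  0.09  0.98 -1.53]
```

View pics/wrist2.png

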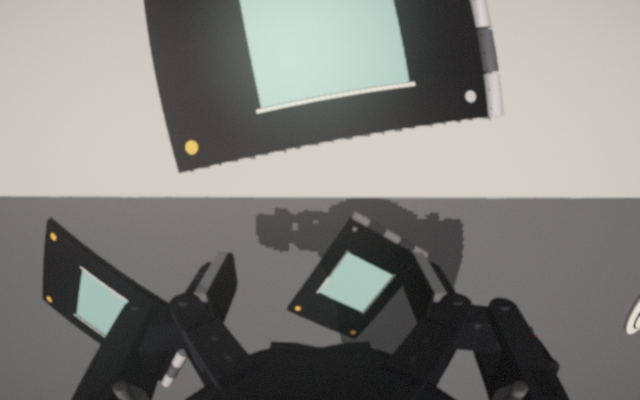

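The wrist picture shows the shelf's front edge level at row 197. The carrier's front edge runs from (180,170) to (490,118), and both fingers (columns 225 and 430) lie within its span. I'll push along the shelf's x.

carry_out:
  commands:
    - [0.085,0.015,0.0009,0,0,0,0]
    - [0.085,0.01,0.0006,0,0,0,0]
    - [0.085,0.005,0.0003,0,0,0,0]
    - [0.085,0.005,0.0003,0,0,0,0]
    - [0.085,0.005,0.0003,0,0,0,0]
    - [0.085,0.005,0.0003,0,0,0,0]
    - [0.085,0.005,0.0003,0,0,0,0]
    - [0.085,0.005,0.0003,0,0,0,0]
    - [0.085,0.005,0.0003,0,0,0,0]

```text
t: 10.0
tool_pos: [0.5153, -0.0512, 0.0872]
tcp_rot: [1.163, 1.239, -1.163]
wrist_force: [-1.3, 0.0, 0.3]
gripper_width: 0.0853
```

```bash
python3 - <<'E'
from h import *
st()
p,d=ctrl.get_image("wrist");cv2.imwrite("pics/wrist3.png",p[:,:,::-1])
E
```

```text
t 10.0 pos [ 0.5153 -0.0512  0.0872] F [-1.31  0.03  0.32] w 0.0853 tip 0.008
axes x [-0.  0. -1.] y [ 0.998  0.063 -0.   ] z [ 0.063 -0.998 -0.   ] zyaw -86.38 q [ 0.36  0.31 -0.37  1.84  0.13  1.01 -1.58]
```

View pics/wrist3.png

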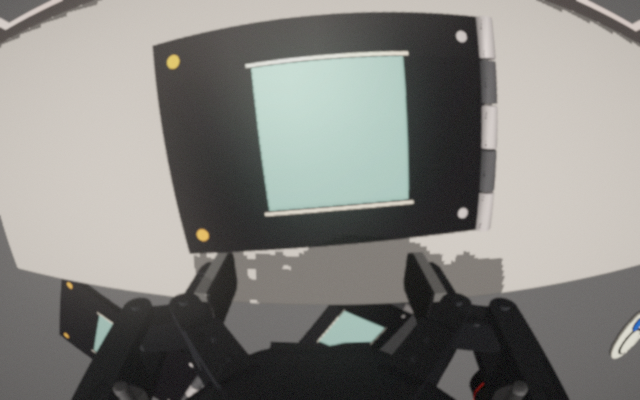

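The left finger pushes the front-left end. The carrier has turned most of the way, with its front edge running from (190,252) to (478,230). I'll go on.

carry_out:
  commands:
    - [0.085,0.005,0.0003,0,0,0,0]
    - [0.085,0.005,0.0003,0,0,0,0]
    - [0.085,0.005,0.0003,0,0,0,0]
    - [0.085,0.004,0.0002,0,0,0,0]
    - [0.085,0.003,0.0002,0,0,0,0]
    - [0.085,0.003,0.0002,0,0,0,0]

```text
t: 10.65
tool_pos: [0.5402, -0.0498, 0.0872]
tcp_rot: [1.163, 1.238, -1.163]
wrist_force: [-1.3, 0.0, 1.0]
gripper_width: 0.085
```

carry_out:
  commands:
    - [0.085,0.002,0.0001,0,0,0,0]
    - [0.085,0.002,0.0001,0,0,0,0]

```text
t: 10.85
tool_pos: [0.5441, -0.0496, 0.0873]
tcp_rot: [1.163, 1.238, -1.163]
wrist_force: [-0.9, 1.3, 0.8]
gripper_width: 0.0849
```

carry_out:
  commands:
    - [0.085,0.002,0.0001,0,0,0,0]
    - [0.085,0.001,0.0001,0,0,0,0]

```text
t: 11.05
tool_pos: [0.547, -0.0493, 0.0872]
tcp_rot: [1.163, 1.239, -1.163]
wrist_force: [-4.0, -0.3, 1.8]
gripper_width: 0.0847
```

carry_out:
  commands:
    - [0.085,0.001,0.0001,0,0,0,0]
    - [0.085,0.001,0.0001,0,0,0,0]

```text
t: 11.25
tool_pos: [0.5472, -0.0493, 0.087]
tcp_rot: [1.161, 1.241, -1.166]
wrist_force: [-12.8, 0.8, 8.7]
gripper_width: 0.0849
```

```bash
python3 - <<'E'
from h import *
st()
p,d=ctrl.get_image("wrist");cv2.imwrite("pics/wrist4.png",p[:,:,::-1])
E
```

```text
t 11.25 pos [ 0.5472 -0.0493  0.087 ] F [-12.82   0.77   8.71] w 0.0849 tip 0.008
axes x [-0.004 -0.    -1.   ] y [ 0.998  0.063 -0.004] z [ 0.063 -0.998 -0.   ] zyaw -86.41 q [ 0.33  0.38 -0.37  1.76  0.15  1.04 -1.6 ]
```

View pics/wrist4.png

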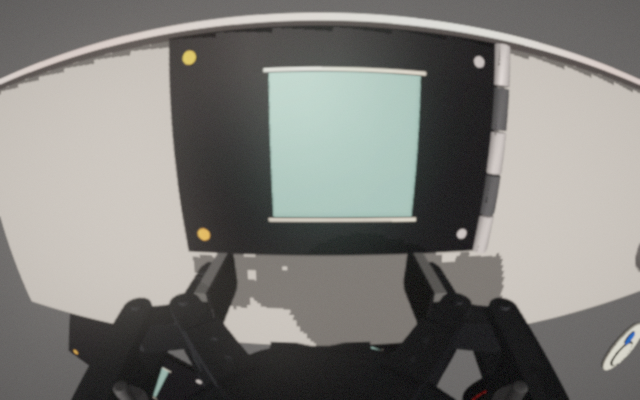

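The carrier is flush along the lip: its rear edge follows the lip's foot across columns 170–500, with 12.8 N at a full stop. I'll hold briefly, then back off and measure.

carry_out:
  commands:
    - [0.085,0,0,0,0,0,0]
    - [0.085,0,0,0,0,0,0]
    - [0.085,0,0,0,0,0,0]
    - [0.085,-0.01,-0.0006,0,0,0,0]
    - [0.085,-0.015,-0.001,0,0,0,0]
    - [0.085,-0.015,-0.001,0.03,0,0,0]
    - [0.085,0,0,0.04,0,0,0]
    - [0.07,0,-0.035,0.03,0,0,8.5]
    - [0.05,0,-0.035,0,0,0,8.5]
    - [0.05,0,-0.035,0,0,0,8.5]
    - [0.05,0,-0.035,0,0,0,8.5]
    - [0.05,0,-0.02,0,0,0,8.5]
    - [0.05,0,0,0,0,0,8.5]
    - [0.05,0,0,0,0,0,8.5]
    - [0.05,0,0,0,0,0,8.5]
    - [0.05,0,0,0,0,0,8.5]
    - [0.05,0,0,0,0,0,8.5]
    - [0.05,0,0,0,0,0,5]

```text
t: 13.1
tool_pos: [0.5091, -0.211, 0.1868]
tcp_rot: [-0.052, 1.569, 0.051]
wrist_force: [-0.7, -0.9, -0.0]
gripper_width: 0.0498
```

```bash
cat >> h.py <<'E'
XS=np.array([.998,.063]);YS=np.array([-.063,.998]);LIP=np.array([.6585,-.078]);END=np.array([.5585,.192])
def meas(n="top"):
    p,d=ctrl.get_image(n)
    for s in ctrl.silhouettes(n,"carrier"):
        v,u=np.nonzero(s["pixels"]);Q=onz(n,np.c_[u,v],.096)[:,:2].astype(np.float32);c,sz,a=cv2.minAreaRect(Q)
        if abs(max(sz)-.152)<.02: 
            b=cv2.boxPoints((c,sz,a));print(n,round(s["conf"],2),"c",np.round(c,4),np.round(sz,4),round(a,2),"xmax-lip",((b-LIP)@XS).max().round(4),"y range rel END",((b-END)@YS).min().round(4),((b-END)@YS).max().round(4))
    return p
E
python3 - <<'E'
from h import *
st()
p=meas("top");q=meas("scene")
for n in ["top","scene"]:
    for k in ["carrier_edge","carrier_back","ledge_end","ledge_lip"]:
        print(n,k,[(round(s["conf"],2),onz(n,s["location"][::-1],.093 if k[0]=="c" else .09)[0].round(4).tolist()) for s in ctrl.spot_point(n,k)])
cv2.imwrite("pics/top5.png",cv2.resize(p[110:230,195:475,::-1],None,fx=2.8,fy=2.8))
cv2.imwrite("pics/scene5.png",cv2.resize(q[110:330,180:440,::-1],None,fx=2.7,fy=2.7))
E
```

```text
t 13.1 pos [ 0.5091 -0.211   0.1868] F [-0.71 -0.88 -0.03] w 0.0498 tip 0.008
axes x [ 0.001 -0.    -1.   ] y [-0.065  0.998 -0.   ] z [0.998 0.065 0.001] zyaw 3.75 q [ 0.73  0.29 -0.48  1.64  0.14  1.24  0.29]
top 0.78 c [ 0.608  -0.0549] [0.1029 0.1496] 3.58 xmax-lip 0.0026 y range rel END -0.3243 -0.1747
scene 0.95 c [ 0.6074 -0.0539] [0.0954 0.1549] 3.42 xmax-lip -0.0015 y range rel END -0.3261 -0.1709
top carrier_edge [(0.79, [0.3477, -0.0648, 0.093]), (0.77, [0.3678, 0.2286, 0.093]), (0.56, [0.6167, 0.0157, 0.093])]
top carrier_back [(0.84, [0.397, -0.0566, 0.093]), (0.8, [0.3728, 0.1273, 0.093])]
top ledge_end [(0.57, [0.5572, 0.1947, 0.09])]
top ledge_lip [(0.59, [0.665, -0.0747, 0.09])]
scene carrier_edge [(0.94, [0.4105, -0.0002, 0.093]), (0.92, [0.5994, 0.011, 0.093]), (0.71, [0.4358, 0.2934, 0.093])]
scene carrier_back [(0.75, [0.6637, -0.0522, 0.093]), (0.73, [0.4565, 0.0002, 0.093]), (0.69, [0.4458, 0.1873, 0.093])]
scene ledge_end [(0.95, [0.5571, 0.1934, 0.09])]
scene ledge_lip [(0.59, [0.6515, -0.0898, 0.09]), (0.26, [0.6194, -0.0457, 0.09])]
```

View pics/top5.png

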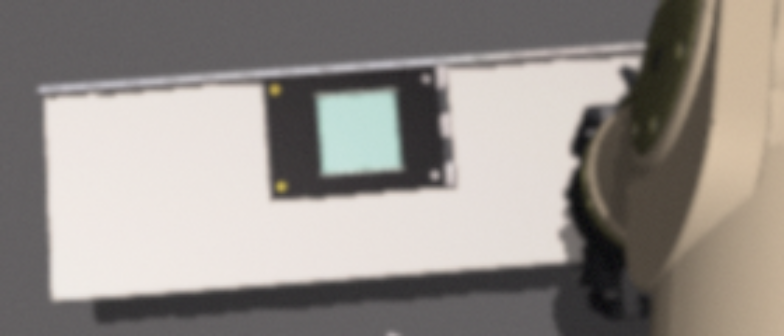

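View pics/scene5.png

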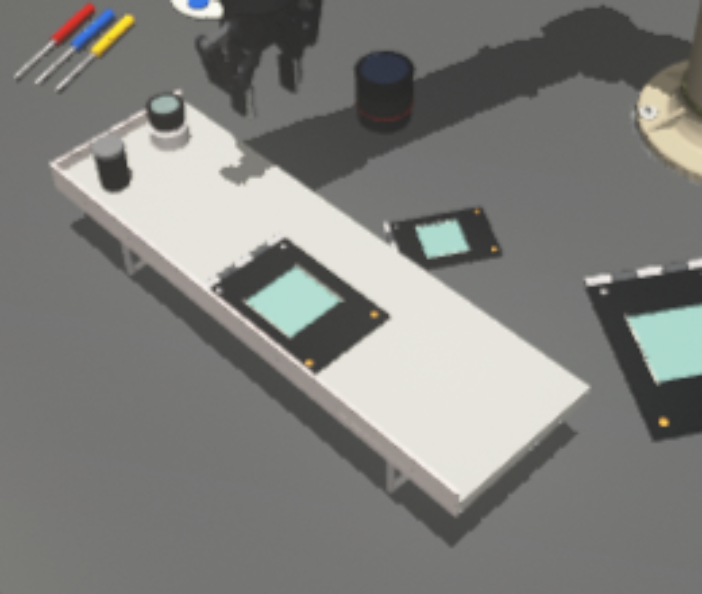

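The carrier lies flush: 3.5° against the shelf's 3.6°, with its rear edge at the lip in both views. Its free edge is still about 175 mm short of the open end, so it needs about 215 mm of push. I'll probe the board height again with the new opening, behind the hinge.

carry_out:
  commands:
    - [0.05,0.034,0.005,0,0,0,0]
    - [0.05,0.034,0.005,0,0,0,0]
    - [0.05,0.033,0.006,0,0,0,0]
    - [0.05,0,0,-0.04,0,0,0]
    - [0.05,0,0,-0.03,0,0,0]
    - [0.05,0,0,-0.012,0,0,0]
    - [0.05,0,0,0,0,0,0]
    - [0.05,0,0,0,0,0,0]

```text
t: 14.5
tool_pos: [0.6107, -0.1952, 0.106]
tcp_rot: [-0.047, 1.569, 0.046]
wrist_force: [0.8, 1.4, 0.3]
gripper_width: 0.0501
```

carry_out:
  commands:
    - [0.05,0,0,-0.002,0,0,0]
    - [0.05,0,0,-0.002,0,0,0]
    - [0.05,0,0,0,0,0,0]

```text
t: 14.8
tool_pos: [0.6103, -0.1951, 0.1013]
tcp_rot: [-0.047, 1.569, 0.046]
wrist_force: [0.2, -0.4, 0.9]
gripper_width: 0.05
```

carry_out:
  commands:
    - [0.05,0,0,-0.002,0,0,0]
    - [0.05,0,0,0,0,0,0]
    - [0.05,0,0,0,0,0,0]

```text
t: 15.1
tool_pos: [0.61, -0.195, 0.0986]
tcp_rot: [-0.047, 1.57, 0.047]
wrist_force: [0.0, -0.7, 0.3]
gripper_width: 0.05
```

carry_out:
  commands:
    - [0.05,0,0,-0.002,0,0,0]
    - [0.05,0,0,0,0,0,0]
    - [0.05,0,0,0,0,0,0]

```text
t: 15.4
tool_pos: [0.61, -0.1949, 0.0965]
tcp_rot: [-0.047, 1.571, 0.047]
wrist_force: [0.4, 0.3, -0.7]
gripper_width: 0.0507
```

carry_out:
  commands:
    - [0.05,0,0,-0.001,0,0,0]
    - [0.05,0,0,0,0,0,0]
    - [0.05,0,0,0,0,0,0]

```text
t: 15.7
tool_pos: [0.61, -0.195, 0.0956]
tcp_rot: [-0.047, 1.57, 0.047]
wrist_force: [-0.4, -1.0, 0.3]
gripper_width: 0.0501
```

carry_out:
  commands:
    - [0.05,0,0,-0.001,0,0,0]
    - [0.05,0,0,0,0,0,0]
    - [0.05,0,0,0,0,0,0]

```text
t: 16.0
tool_pos: [0.6102, -0.195, 0.0952]
tcp_rot: [-0.047, 1.57, 0.047]
wrist_force: [-1.7, 1.1, 4.5]
gripper_width: 0.05
```

carry_out:
  commands:
    - [0.05,0,0,0.003,0,0,0]
    - [0.05,-0.0006,0.0095,0,0,0,0]
    - [0.05,-0.0006,0.0095,0,0,0,0]
    - [0.05,-0.0006,0.0095,0,0,0,0]
    - [0.05,-0.0006,0.0095,0,0,0,0]
    - [0.05,-0.0004,0.006,0,0,0,0]
    - [0.05,-0.0004,0.006,0,0,0,0]
    - [0.05,-0.0004,0.006,0,0,0,0]
    - [0.05,-0.0004,0.006,0,0,0,0]
    - [0.05,-0.0004,0.006,0,0,0,0]
    - [0.05,-0.0004,0.006,0,0,0,0]

```text
t: 17.1
tool_pos: [0.6052, -0.1208, 0.0976]
tcp_rot: [-0.047, 1.57, 0.046]
wrist_force: [0.4, -1.2, -0.3]
gripper_width: 0.0498
```

```bash
python3 - <<'E'
from h import *
st()
p,d=ctrl.get_image("wrist");cv2.imwrite("pics/wrist6.png",p[:,:,::-1])
p=meas("top");meas("scene")
E
```

```text
t 17.1 pos [ 0.6052 -0.1208  0.0976] F [ 0.39 -1.16 -0.34] w 0.0498 tip 0.008
axes x [-0. -0. -1.] y [-0.059  0.998 -0.   ] z [ 0.998  0.059 -0.   ] zyaw 3.39 q [ 0.5   0.52 -0.48  1.56  0.26  1.13  0.02]
top 0.75 c [ 0.6051 -0.0323] [0.1019 0.1496] 3.79 xmax-lip 0.0008 y range rel END -0.3018 -0.1519
scene 0.77 c [ 0.6073 -0.0335] [0.0964 0.1564] 3.81 xmax-lip 0.0002 y range rel END -0.3065 -0.1498
```

View pics/wrist6.png

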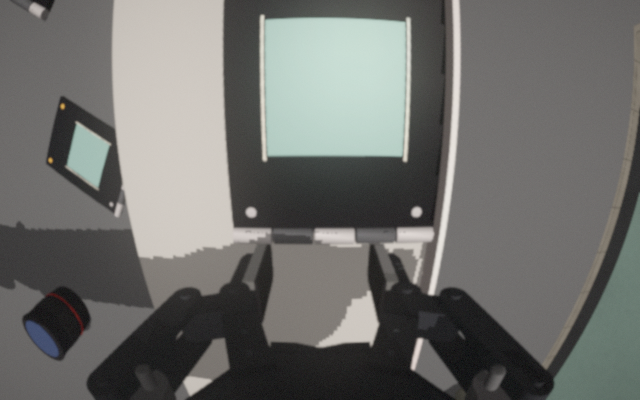

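The carrier slides along the lip in line: both tips are on the hinge at (260,245) and (380,245), and the lip side is straight at column 445. I'll push 150 mm more, then measure.

carry_out:
  commands:
    - [0.05,-0.0005,0.008,0,0,0,0]
    - [0.05,-0.0005,0.008,0,0,0,0]
    - [0.05,-0.0005,0.008,0,0,0,0]
    - [0.05,-0.0005,0.008,0,0,0,0]
    - [0.05,-0.0005,0.008,0,0,0,0]
    - [0.05,-0.0005,0.008,0,0,0,0]
    - [0.05,-0.0005,0.008,0,0,0,0]
    - [0.05,-0.0005,0.008,0,0,0,0]
    - [0.05,-0.0005,0.008,0,0,0,0]
    - [0.05,-0.0005,0.008,0,0,0,0]

```text
t: 18.35
tool_pos: [0.6002, -0.0403, 0.0976]
tcp_rot: [-0.047, 1.57, 0.047]
wrist_force: [0.2, -0.8, -0.8]
gripper_width: 0.05
```

carry_out:
  commands:
    - [0.05,-0.0005,0.008,0,0,0,0]
    - [0.05,-0.0005,0.008,0,0,0,0]
    - [0.05,-0.0005,0.008,0,0,0,0]
    - [0.05,-0.0005,0.008,0,0,0,0]
    - [0.05,-0.0005,0.008,0,0,0,0]
    - [0.05,-0.0005,0.008,0,0,0,0]
    - [0.05,-0.0005,0.008,0,0,0,0]
    - [0.05,-0.0005,0.008,0,0,0,0]
    - [0.05,-0.0004,0.006,0,0,0,0]

```text
t: 19.25
tool_pos: [0.5958, 0.03, 0.0976]
tcp_rot: [-0.047, 1.57, 0.047]
wrist_force: [0.3, -1.0, 0.0]
gripper_width: 0.0499
```

```bash
python3 - <<'E'
from h import *
st()
p=meas("top");q=meas("scene")
for n in ["top","scene"]:
    for k in ["carrier_edge","carrier_back","ledge_end","ledge_lip"]:
        print(n,k,[(round(s["conf"],2),onz(n,s["location"][::-1],.093 if k[0]=="c" else .09)[0].round(4).tolist()) for s in ctrl.spot_point(n,k)])
cv2.imwrite("pics/top7.png",cv2.resize(p[110:230,195:475,::-1],None,fx=2.8,fy=2.8))
cv2.imwrite("pics/scene7.png",cv2.resize(q[110:330,180:440,::-1],None,fx=2.7,fy=2.7))
E
```

```text
t 19.25 pos [0.5958 0.03   0.0976] F [ 0.27 -0.98  0.01] w 0.0499 tip 0.008
axes x [ 0.  0. -1.] y [-0.06   0.998  0.   ] z [0.998 0.06  0.   ] zyaw 3.45 q [ 0.3   0.48 -0.53  1.61  0.26  1.12 -0.24]
scene 0.72 c [0.5979 0.1169] [0.0974 0.1559] 3.0 xmax-lip 0.0013 y range rel END -0.1559 0.001
top carrier_edge [(0.93, [0.6063, 0.1896, 0.093]), (0.83, [0.3679, 0.2359, 0.093]), (0.16, [0.5599, -0.0786, 0.093])]
top carrier_back [(0.7, [0.3165, -0.2628, 0.093]), (0.56, [0.3744, 0.1222, 0.093])]
top ledge_end [(0.95, [0.5663, 0.1914, 0.09])]
top ledge_lip [(0.73, [0.6637, -0.0825, 0.09])]
scene carrier_edge [(0.86, [0.5914, 0.1866, 0.093]), (0.61, [0.4108, -0.0024, 0.093])]
scene carrier_back [(0.87, [0.4416, 0.1854, 0.093]), (0.7, [0.6485, 0.1206, 0.093]), (0.63, [0.4473, 0.0007, 0.093]), (0.23, [0.6531, -0.0832, 0.093])]
scene ledge_end [(0.96, [0.5589, 0.1929, 0.09])]
scene ledge_lip [(0.64, [0.6642, -0.0778, 0.09])]
```

View pics/top7.png

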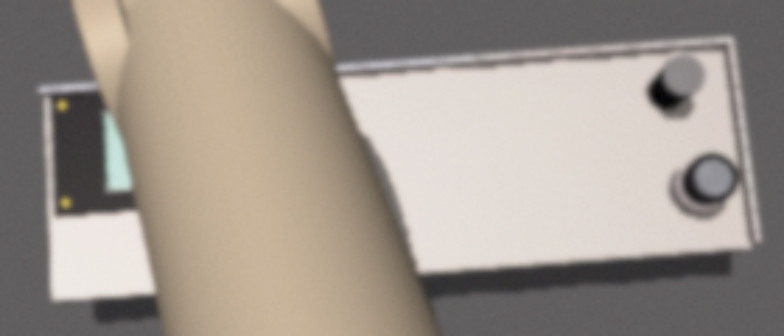

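View pics/scene7.png

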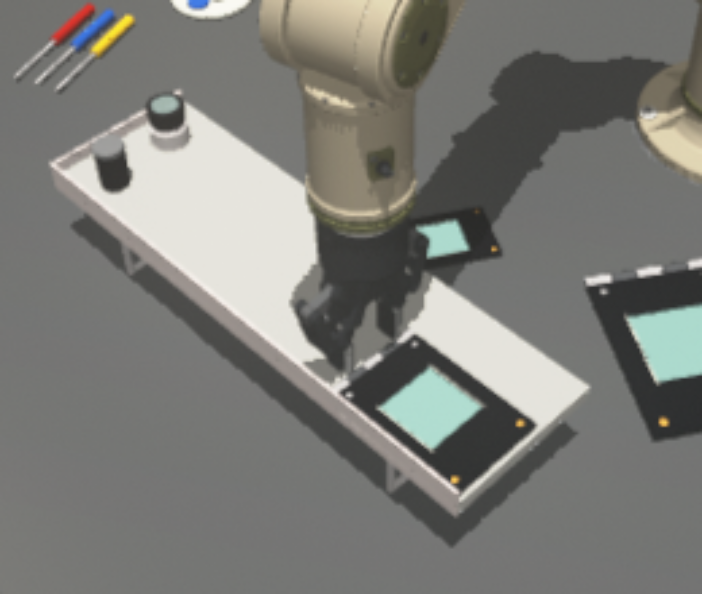

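The free edge stands about 3 mm short of the open end by both views and by the distance pushed. I'll push 43 mm more.

carry_out:
  commands:
    - [0.05,-0.0005,0.007,0,0,0,0]
    - [0.05,-0.0005,0.007,0,0,0,0]
    - [0.05,-0.0005,0.007,0,0,0,0]
    - [0.05,-0.0005,0.007,0,0,0,0]
    - [0.05,-0.0004,0.006,0,0,0,0]
    - [0.05,-0.0003,0.005,0,0,0,0]
    - [0.05,-0.0002,0.003,0,0,0,0]
    - [0.05,0,0.001,0,0,0,0]
    - [0.05,0,0,0,0,0,0]

```text
t: 20.75
tool_pos: [0.593, 0.0722, 0.0976]
tcp_rot: [-0.047, 1.57, 0.047]
wrist_force: [-0.2, -0.8, 0.1]
gripper_width: 0.05
```

carry_out:
  commands:
    - [0.05,0.0006,-0.01,0,0,0,0]
    - [0.05,0.001,-0.02,0,0,0,0]
    - [0.05,0,-0.03,0.03,0,0,0]
    - [0.05,0,-0.03,0.04,0,0,0]
    - [0.05,-0.02,-0.04,0.03,0,0,0]
    - [0.05,-0.02,-0.04,0,0,0,0]
    - [0.05,-0.02,-0.04,0,0,0,0]
    - [0.05,-0.02,-0.04,0,0,0,0]
    - [0.05,0,0,0,0,0,0]

```text
t: 21.65
tool_pos: [0.5124, -0.1841, 0.1954]
tcp_rot: [-0.04, 1.572, 0.034]
wrist_force: [0.3, -0.3, 0.1]
gripper_width: 0.05
```

```bash
python3 - <<'E'
from h import *
st()
p=meas("top");q=meas("scene")
for n in ["top","scene"]:
    for k in ["carrier_edge","carrier_back","ledge_end","ledge_lip","canister","loupe","lens"]:
        print(n,k,[(round(s["conf"],2),onz(n,s["location"][::-1],0 if k=="lens" else .093 if k[:3]=="car" else .09)[0].round(4).tolist()) for s in ctrl.spot_point(n,k)])
cv2.imwrite("pics/top8.png",cv2.resize(p[110:230,185:465,::-1],None,fx=2.8,fy=2.8))
cv2.imwrite("pics/scene8.png",cv2.resize(q[110:330,180:440,::-1],None,fx=2.7,fy=2.7))
E
```

```text
t 21.65 pos [ 0.5124 -0.1841  0.1954] F [ 0.27 -0.34  0.14] w 0.05 tip 0.008
axes x [-0.002 -0.004 -1.   ] y [-0.047  0.999 -0.004] z [ 0.999  0.047 -0.002] zyaw 2.72 q [ 0.68  0.27 -0.47  1.64  0.13  1.26  0.23]
scene 0.6 c [0.5984 0.1589] [0.1046 0.1519] 3.33 xmax-lip 0.0076 y range rel END -0.1118 0.0407
top carrier_edge [(0.86, [0.3685, 0.2314, 0.093]), (0.75, [0.3454, -0.0525, 0.093]), (0.62, [0.591, 0.2338, 0.093])]
top carrier_back [(0.83, [0.3989, -0.0575, 0.093]), (0.75, [0.3746, 0.1215, 0.093]), (0.71, [0.6404, 0.1624, 0.093])]
top ledge_end [(0.85, [0.5667, 0.1876, 0.09])]
top ledge_lip [(0.84, [0.6621, -0.0797, 0.09])]
top canister [(0.33, [0.6597, -0.0815, 0.09])]
top loupe []
top lens []
scene carrier_edge [(0.98, [0.5857, 0.2267, 0.093]), (0.84, [0.4322, 0.2967, 0.093]), (0.82, [0.4225, -0.0005, 0.093])]
scene carrier_back [(0.89, [0.6497, 0.1577, 0.093]), (0.83, [0.4376, 0.1881, 0.093]), (0.72, [0.4571, 0.0064, 0.093])]
scene ledge_end [(0.85, [0.5559, 0.1919, 0.09])]
scene ledge_lip [(0.55, [0.6546, -0.0824, 0.09])]
scene canister [(0.81, [0.649, -0.3078, 0.09])]
scene loupe [(0.81, [0.5567, -0.3238, 0.09])]
scene lens [(0.83, [0.3003, -0.28, 0.0])]
```

View pics/top8.png

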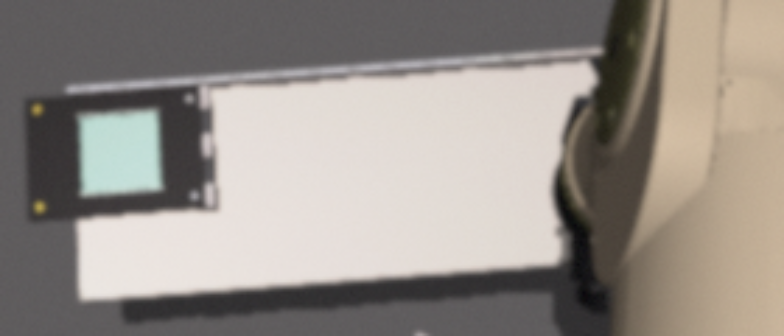

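View pics/scene8.png

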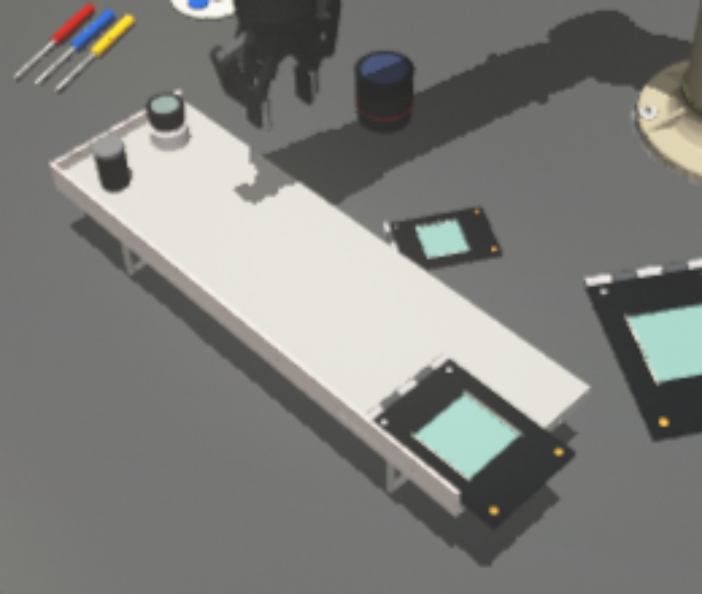

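The carrier lies flat along the lip with its free edge past the open end: 36 mm by the top picture (column 27 against 72) and 40.7 mm by the scene fit. It is turned 3.3° against the shelf's 3.6°. The canister, loupe and lens stand where they stood, and the gripper is clear. I'm handing in.

```bash
python3 -c "
from rig import ctrl
print(ctrl.hand_in())"
```

```text
the job is handed in; nothing more can be done
None
```

I pushed the carrier square against the rear lip, then along it until its free edge stood about 4 cm past the open left end. The job is handed in at about 23 s of the 48 s allowed, and no verdict was reported.

- **Squaring:** I pushed the front long edge with the two open fingertips until they stopped at 12.8 N. Both outside cameras then showed the carrier parallel to the shelf (about 3.5° against 3.6°) and its rear edge at the lip, with the free edge still about 17 cm inside the end.
- **Pushing along the lip:** I pushed on the hinge end with two tips about 50 mm apart and then drew back clear.
- **Last checks:** The free edge is 36–41 mm past the end (36 mm estimated from the top picture, about 41 mm from the scene fit). It is turned 3.3°, against 3.6° for the shelf. The pictures show it lying flat.
- **Other things:** By the scene camera, the lens reads 12 mm from where it did at the start, the loupe 9 mm and the canister 3 mm. I take this as detection noise, because the gripper never went near any of them.
- **Checks that failed or disagreed:**
  - The scene fit put the rear edge 7.6 mm beyond the lip, which is impossible. That fit is a few millimetres off in x; the pictures show the edge at the lip.
  - At the end the arm hid the canister, loupe and lens from the top camera, and that camera gave no usable fit of the carrier's outline. For those I had only the scene camera and the top picture by eye.

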